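# Open the push-and-turn filler cap of the booth's sanitiser canister

### The job

The sanitiser canister on the toll-booth desk has to be refilled: push its safety cap down against the spring, keep it down while you unscrew it anticlockwise to its end stop, lift it off and set it down flat, open side down, in the shallow steel tray. Feel for both stops and do not force the cap against them or sideways, do not drop the cap, and leave the bottle, mug, card stack, wooden stamp and pen where they are.

Things in the scene. Friction and masses are not known exactly. Their poses are not given: they have to be found in the camera images.
- canister: White round sanitiser canister, 80 mm across, on a 110 mm square steel foot plate screwed to the desk (cannot move). Origin: centre of its underside, on the desk; z up, on the cap's axis. Its shoulder is 64 mm high at the outside, 77 mm beside the 34 mm wide neck. The neck, hidden by the cap, has three claws reaching 22.3 mm from the axis and a sprung valve disc in its mouth.
- cap: Grey ribbed round cap, 54 mm across, 36 mm tall, about 50 g, wall 3.7 mm, hollow, open below, three small lugs inside its lower edge. Origin: centre of its open underside; z up through the closed top; x is marked by a low bar on the top. Locked, its underside is 98 mm above the desk, its x agrees with the canister's within 0.1 rad, and it cannot turn more than about 0.15 rad unless pushed down.
- tray: Shallow steel tray, 160 mm (its x) by 140 mm (its y), walls 12 mm high and 4 mm thick, open above, fixed to the desk. Origin: centre of its underside, on the desk; its inner floor is 4 mm above.
- bottle: White plastic bottle, 56 mm across, 150 mm tall, loose bystander. Origin: centre of its underside.
- mug: White mug, 76 mm across, 90 mm tall, loose bystander. Origin: centre of its underside.
- cards: Stack of toll cards, 56 by 87 mm, 42 mm high, loose bystander. Origin: centre of its underside.
- stamp: Wooden hand stamp, 32 mm across, 62 mm tall, loose bystander standing between the canister and the tray. Origin: centre of its underside.
- pen: Black pen, 120 mm long, 11 mm thick, lying on the desk, loose bystander. Origin: under its middle; x along it.
- cap_top (a point): Centre of the cap's top, 36 mm above its underside. Pushing it down takes 6 N at once plus 0.4 N per mm. After 3 to 11 mm (hidden, different every time) the lugs come out of their notches; 2 mm farther the cap meets a hard stop (the spring alone then pushes with 8 to 11.2 N). More than 60 N between cap and canister breaks it; pushing sideways with an off-centre grip counts, and jams the cap.
- mouth (a point): On the canister's axis, 125 mm above the desk, at its mouth under the cap. Held down, the cap turns anticlockwise seen from above until it meets a sprung end stop, 0.95 to 1.45 rad on (hidden): 0.15 N m at once, 0.5 N m after 0.12 rad, then hard. From 0.15 rad before this stop up to it the cap lifts straight up; earlier it stays caught. Lift its underside above this point before moving sideways.
There are look-alikes about, which are no part of the job. What is meant by the cap is not pink, and is the larger of those in its own colour. Several things look just like the tray: the one meant starts nearest to the robot's base.

How it is judged:
By the outcome, as a careful person would: the job done as asked, in the order asked, and still so for the second after the job is handed in, with the robot touching nothing.
It also fails if it takes over 72 s, if anything falls off the work surface, if the arm or the gripper's body presses on something with over 40 N, if the wrist force passes 120 N, or if a joint passes its speed limit or range.

### The arm

A 6-joint arm with a two-finger parallel gripper is mounted at the origin on the work surface. World frame = base frame: x ahead of the robot, y to its left, z up, the work surface at z = 0. Lengths are in mm, angles in rad, forces in N, time in s.
With the tool pointing down it reaches from about 375 to 925 mm from the base axis. Payload 5.7 kg.
Tool frame: the origin (TCP) lies on the centre line of the jaws, within the pads' length; the fingertips stand 25 mm ahead of it and the grasp point (between the pads) lies 6 mm ahead of it (ctrl.tip_reach is the distance from the TCP to the fingertips, in mm); z points along the fingers, y is the line along which they close (so a half turn about z gives the same grasp; the last joint's range is limited). The gripper opens to 85 mm and grips with 20 to 120 N. Pads are 22 mm wide; open, the fingers measure 114 mm over their backs; the gripper's body (76 mm by 85 mm) begins 54 mm behind the grasp point. The pads swing forward as they close: fully open they stand 13 mm farther back than shut.
Start: joints at [-1.32, 0.359, 1.51, -0, 1.272, -0.115], TCP at [214.602, -560.279, 256.267] pointing down, gripper open.
Joint ranges: [-2.97, 2.97], [-1.01, 2.36], [0.21, 2.38], [-0.96, 4.11], [0.2, 2.71], [-2.98, 2.98]. Speed limits (rad/s): [2.39, 2.39, 3.14, 3.14, 3.14, 3.14].

### API

Orientations are given as a unit quaternion [w, x, y, z].
In Python, from bench import ctrl gives the robot as it stands.
- The arm moves only by the shell command python3 -m creep 'ROWS' [OPENING] [FORCE]. ROWS is JSON, a list of rows, each a list of 2 entries, a list of its own where there are three numbers: the shift along the tool's x, y, z each as a share of 0.025 m, from -1 to 1, then the turn about the tool's z as a share of pi rad, from -1 to 1. In form: [[[tx, ty, tz], twist], ...]. A call has 1 to 5 rows; each row shifts and turns the commanded pose from where the row before left it, along the tool's axes as they then stand; what a row does not reach is not made up. A row lasts 1/12 s, in which the tool goes at most 41.7 mm and 7.16 degrees, less where a joint would pass 70% of its speed; a pose out of reach is approached as far as the arm can. A call with a number of a shift or a turn outside -1 to 1 is refused whole. A call with a gripper value outside its range is refused whole. OPENING is the finger opening in mm, from 0 to 85.4, set as the call begins (- or left out, the last holds). The fingers move at their own pace and stop on an object; FORCE is the grip in N (left out, the last holds). Time passes only in rows, so rows that do not move let the fingers close. It gives the time, the measured TCP pose, the force, the opening and the grip force at its end, in the units of the state.
- ctrl.state(): the state, without advancing time (a new reading comes with each control period).
- ctrl.capture(name): name is "scene" or "top" or "wrist"; returns a dict with "img" (400x640x3 uint8, red, green, blue), "fx", "fy", "cx", "cy" (pixels), "R" (3x3) and "t" (3): a world point X has camera coordinates R X + t. Camera axes: x right, y down, z forward; pixel columns grow to the right and rows downward; lengths in mm; the calibration is good to about 2 mm. A picture is of the moment at which its call begins. There is no depth.
- ctrl.hand_in(): hands the job in; it is judged then, once.
Trained networks look in the newest picture that a camera, given by its name, has taken for a name from the list of things; names that differ only in an ending like _2 or _b are one class to them, and where a whole thing is asked for, a point or a joint stands for the part that bears it (a point fixed in the world has none). Each returns a list of dicts, best first, with "confidence" (0 to 1); they miss things now and then, are a little off and sometimes report something else, mostly with a low value. They report only what shows in the picture. A call takes as long as a camera call. They do not tell look-alikes from the thing itself.
- ctrl.search_frame(camera, target): "rect" ([left, top, right, bottom] in pixels, round what is visible of it).
- ctrl.mark_of(camera, target): "pixel" ([row, column] in pixels: a listed point, or the origin of a listed thing).
The state is a dict: "time_s": time; "q": joint angles; "joint_vel": joint speeds; "joint_efforts": joint torques, N m; "ee_pos": TCP position; "ee_rot": TCP orientation; "ft_force": force on the tool from outside, world axes, zero at the start; "torque": the same for the moment, N m; "finger_gap": finger opening in mm; "finger_force": force on a finger pad.
Only numpy, scipy, OpenCV 4.12 (cv2) and the standard library are available. Lean on these libraries where they do the work, as an engineer would, in place of code of your own. Each camera call takes 0.05 s, during which the arm holds its last target. There are 200 camera calls.

## Working session

There is one attempt and no reset: what is moved stays moved. The work goes in short steps, Python scripts to look and compute and a shell command to move; the robot and the scene stay as the last step left them, time stands still between calls to the robot, and variables do not carry over. Pictures are saved under pics/ and viewed, at most 10 in all, crops included, and the job is handed in when it is done.

```bash
mkdir -p pics; ls
python3 - <<'E'
from bench import ctrl
import cv2,numpy as np
s=ctrl.state();print(s['time_s'],s['ee_pos'],s['ee_rot'],s['finger_gap'],s['ft_force'])
for c in ['scene','top']:
    d=ctrl.capture(c);cv2.imwrite(f'pics/{c}1.png',cv2.cvtColor(d['img'],cv2.COLOR_RGB2BGR))
    print(c,d['fx'],d['fy'],d['cx'],d['cy'],np.round(d['R'],4).tolist(),np.round(d['t'],1).tolist())
    for n in ['canister','cap','cap_top','tray','stamp','bottle','mug','cards','pen']:
        print(n,[(np.round(x['pixel']).tolist(),round(x['confidence'],2)) for x in ctrl.mark_of(c,n)])
E
```

```text
pics
0.0 [ 214.43972719 -559.66199212  255.42408512] [-9.65727175e-04  9.83326617e-01  1.81845616e-01 -5.55601437e-05] 85.24844221919115 [0.92315639 0.27189189 0.18851998]
scene 369.0393918414142 369.0393918414142 319.3998497533462 199.9278703520767 [[-0.548, 0.8364, 0.0047], [0.6662, 0.4398, -0.6023], [-0.5059, -0.3269, -0.7982]] [356.6, -254.5, 1313.7]
canister [([261.0, 405.0], 0.65)]
cap [([242.0, 417.0], 0.91), ([301.0, 453.0], 0.8)]
cap_top [([292.0, 458.0], 0.8), ([225.0, 434.0], 0.7), ([237.0, 418.0], 0.63)]
tray [([129.0, 239.0], 0.96), ([198.0, 305.0], 0.63)]
stamp [([227.0, 345.0], 0.53)]
bottle [([240.0, 226.0], 0.8)]
mug [([344.0, 402.0], 0.85)]
cards [([292.0, 317.0], 0.58)]
pen [([199.0, 367.0], 0.61), ([243.0, 414.0], 0.53)]
top 500.7850796262274 500.7850796262274 329.3764857401402 194.43833257190045 [[-0.0205, -0.9998, 0.0007], [-0.974, 0.0198, -0.2257], [0.2256, -0.0054, -0.9742]] [-100.1, 565.6, 1459.3]
canister [([218.0, 233.0], 0.86)]
cap [([212.0, 228.0], 0.61), ([213.0, 186.0], 0.6), ([259.0, 222.0], 0.49)]
cap_top [([208.0, 225.0], 0.89), ([210.0, 185.0], 0.64), ([256.0, 224.0], 0.49)]
tray [([225.0, 347.0], 0.88), ([261.0, 464.0], 0.57)]
stamp [([215.0, 299.0], 0.44)]
bottle [([148.0, 381.0], 0.76)]
mug [([155.0, 211.0], 0.8)]
cards [([156.0, 285.0], 0.78)]
pen [([258.0, 294.0], 0.64)]
```

View pics/scene1.png

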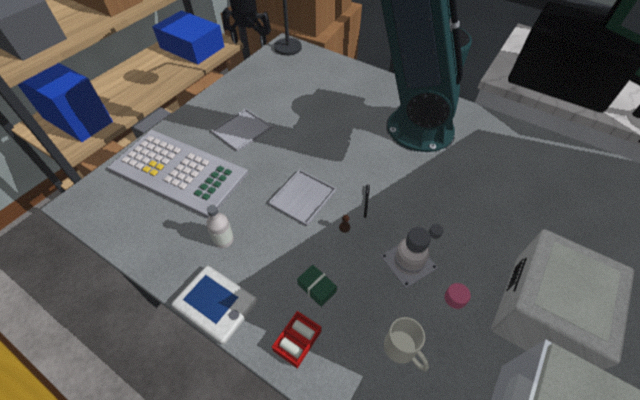

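View pics/top1.png

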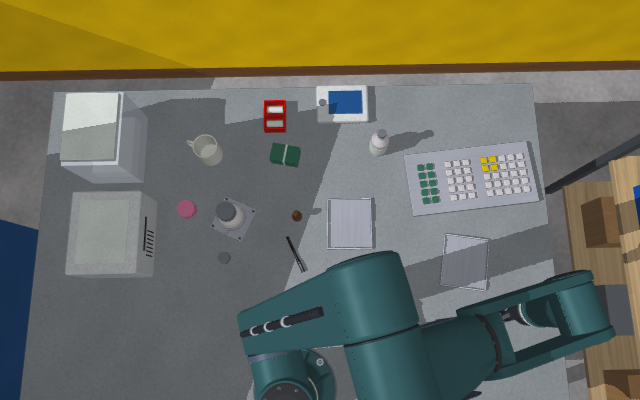

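```bash
cat > h.py <<'E'
import numpy as np,cv2
from bench import ctrl
def ray(d,rc,z):
    "pixel [row,col] -> world point on plane z"
    R=np.array(d['R']);t=np.array(d['t'])
    v=R.T@np.array([(rc[1]-d['cx'])/d['fx'],(rc[0]-d['cy'])/d['fy'],1]);o=-R.T@t
    return (o+v*(z-o[2])/v[2])[:2].round(1)
def proj(d,X):
    p=np.array(d['R'])@np.array(X)+np.array(d['t']);return [d['cy']+d['fy']*p[1]/p[2],d['cx']+d['fx']*p[0]/p[2]]
E
python3 - <<'E'
from h import *
d=ctrl.capture('top')
for n,p,z in [('can',(218,233),0),('captop',(208,225),134),('captop2',(210,185),134),('captop2b',(210,185),36),('captop3',(256,224),36),('tray',(225,347),4),('tray2',(261,464),4),('stamp',(215,299),0),('bottle',(148,381),0),('mug',(155,211),0),('cards',(156,285),0),('pen',(258,294),0)]: print(n,ray(d,p,z))
d=ctrl.capture('scene')
for n,p,z in [('can',(261,405),0),('captop',(225,434),134),('captop',(237,418),134),('captop2',(292,458),134),('captop2b',(292,458),36),('tray',(129,239),4),('tray2',(198,305),4),('stamp',(227,345),0),('bottle',(240,226),0),('mug',(344,402),0),('cards',(292,317),0),('pen',(199,367),0)]: print(n,ray(d,p,z))
E
```

```text
can [508.6 192.3]
captop [513.4 190.4]
captop2 [509.9 305.4]
captop2b [530.  333.7]
captop3 [386.  209.9]
tray [ 478.4 -165. ]
tray2 [ 359.1 -521.4]
stamp [514.  -15.1]
bottle [ 729.7 -282.7]
mug [717.1 268.1]
cards [708.9  28.9]
pen [379.4   1.3]
can [508.6 183.2]
captop [457.5 209.3]
captop [510.9 190.7]
captop2 [591.8 320.9]
captop2b [535.4 331. ]
tray [ 359.8 -529.6]
tray2 [ 483.6 -161.7]
stamp [504.2  -8. ]
bottle [ 724.9 -264.1]
mug [710.5 270.9]
cards [712.9  33.4]
pen [380.4  -4. ]
```

The scene shows the grey cap on the canister at (237,418), a small loose grey look-alike at (231,436) and a pink one at (295,458). The top view shows the trays at (223,350) and (261,464). The target cap is at about (511,190), and the nearest tray is at about (481,-163). I'll move over the canister now.

```bash
R='' ; 
python3 -m creep '[[[0.9,-1,0],0],[[0.9,-1,0],0],[[0.9,-1,0],0],[[0.9,-1,0],0],[[0.9,-1,0],0]]' 85 60 
python3 -m creep '[[[0.9,-1,0],0],[[0.9,-1,0],0],[[0.9,-1,0],0],[[0.9,-1,0],0],[[0.9,-1,0],0]]' 
python3 -m creep '[[[0.9,-1,0],0],[[0.9,-1,0],0],[[0.9,-1,0],0],[[0.9,-1,0],0],[[0.9,-1,0],0]]' 
python3 -m creep '[[[0.9,-1,0],0],[[0.9,-1,0],0],[[0.9,-1,0],0],[[0.9,-1,0],0],[[0.9,-1,0],0]]' 
python3 -m creep '[[[0.9,-1,0],0],[[0.9,-1,0],0],[[0.9,-1,0],0],[[0.9,-1,0],0],[[0,0,0],0]]'
python3 - <<'E'
from h import *
s=ctrl.state();print(s['q'],s['ee_pos'],ctrl.tip_reach)
d=ctrl.capture('wrist');cv2.imwrite('pics/w1.png',cv2.cvtColor(d['img'],cv2.COLOR_RGB2BGR))
for n,z in [('cap_top',134),('cap',98),('canister',0)]:
    for x in ctrl.mark_of('wrist',n): print(n,x['pixel'],round(x['confidence'],2),ray(d,x['pixel'],z))
E
```

```text
time_s: 1.52
ee_pos: [275.2, -401.9, 256.3]
ee_rot: [0.0, 0.983, 0.182, 0.0]
ft_force: [1.9, 0.6, -0.2]
finger_gap: 84.7
finger_force: 0.0
time_s: 1.93
ee_pos: [335.6, -244.9, 256.5]
ee_rot: [0.0, 0.983, 0.182, 0.0]
ft_force: [1.4, -0.7, -1.1]
finger_gap: 84.9
finger_force: 0.0
time_s: 2.35
ee_pos: [396.0, -87.8, 256.6]
ee_rot: [0.0, 0.983, 0.182, 0.0]
ft_force: [0.7, -0.5, 0.1]
finger_gap: 85.1
finger_force: 0.0
time_s: 2.77
ee_pos: [456.4, 69.4, 256.6]
ee_rot: [0.0, 0.983, 0.182, 0.0]
ft_force: [0.9, -0.5, 0.2]
finger_gap: 84.8
finger_force: 0.0
time_s: 3.18
ee_pos: [506.7, 198.3, 256.6]
ee_rot: [-0.001, 0.983, 0.183, 0.002]
ft_force: [1.0, -0.6, 0.7]
finger_gap: 85.2
finger_force: 0.0
[0.24436305 0.27637848 1.63358288 0.00267278 1.22779951 1.44541641] [506.74211908 198.26569604 256.64546997] 25.0
cap_top [115.7, 217.2] 0.97 [548.1 301.1]
cap_top [255.6, 272.8] 0.85 [443.7 217.2]
cap_top [208.2, 321.2] 0.74 [504.5 191.5]
cap [116.3, 227.3] 0.85 [547.2 303.4]
cap [248.4, 272.6] 0.67 [432.4 219. ]
cap [194.7, 324.4] 0.63 [508.8 188.8]
canister [175.2, 322.9] 0.81 [510.7 188.2]
```

View pics/w1.png

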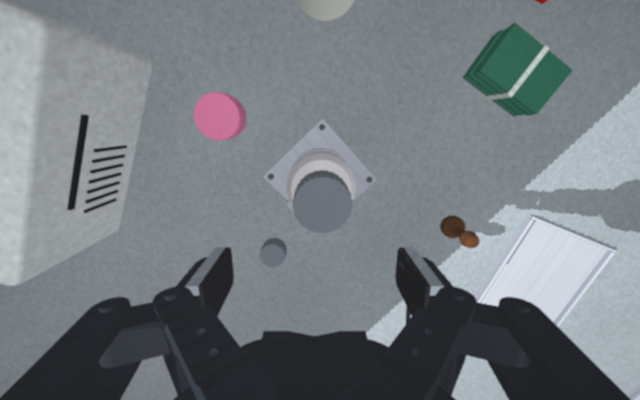

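The wrist view shows the target cap at about (202,322) on the canister, the small grey one at (252,273), pink at (116,219) and the stamp at (226,453). I'll go lower and measure the circle properly.

```bash
python3 -m creep '[[[-0.05,0.36,0.7],0],[[0,0,0.8],0],[[0,0,0.75],0],[[0,0,0],0],[[0,0,0],0]]'
python3 - <<'E'
from h import *
from scipy.optimize import least_squares
d=ctrl.capture('wrist');im=cv2.cvtColor(d['img'],cv2.COLOR_RGB2BGR);cv2.imwrite('pics/w2raw.png',im)
g=cv2.GaussianBlur(cv2.cvtColor(im,cv2.COLOR_BGR2GRAY),(3,3),0).astype(float)
s=ctrl.state();print(s['ee_pos'],s['q'][5],s['torque'],s['ft_force'])
for n,z in [('cap_top',134),('cap',98),('canister',0)]:
    for x in ctrl.mark_of('wrist',n): print(n,x['pixel'],round(x['confidence'],2),ray(d,x['pixel'],z))
def circ(c,r,z,a): return np.array([proj(d,[c[0]+r*np.cos(t),c[1]+r*np.sin(t),z]) for t in a])
a=np.linspace(0,2*np.pi,120,endpoint=False)
def grad(c):
    i=circ(c,24,134,a);o=circ(c,30,134,a)
    f=lambda p:cv2.remap(g.astype(np.float32),p[:,1:].astype(np.float32),p[:,:1].astype(np.float32),1)[:,0]
    return f(i),f(o)
i,o=grad((509,189));print(np.round(i[::10]),np.round(o[::10]))
for c in [(509,189)]:
    for p in circ(c,27,134,a): cv2.circle(im,(round(p[1]),round(p[0])),0,(0,0,255),-1)
    for p in circ(c,40,64,a): cv2.circle(im,(round(p[1]),round(p[0])),0,(0,255,0),-1)
cv2.imwrite('pics/w2.png',cv2.resize(im[100:350,170:470],(720,600),interpolation=cv2.INTER_CUBIC))
E
```

```text
time_s: 3.8
ee_pos: [505.2, 183.0, 199.6]
ee_rot: [0.0, 0.983, 0.181, -0.001]
ft_force: [-0.4, -0.6, 0.0]
finger_gap: 85.1
finger_force: 0.0
[506.21503951 183.47089927 200.61440739] 1.425615996754872 [0.0083187  0.02448517 0.03162883] [-0.10984003  0.12919653  1.29244922]
cap_top [273.1, 252.4] 0.84 [453.6 213.2]
cap_top [113.3, 183.3] 0.69 [546.5 287.3]
cap_top [221.5, 304.1] 0.56 [505.6 191.5]
cap [104.9, 196.8] 0.69 [550.7 294.6]
cap [264.4, 256.7] 0.68 [439.7 213. ]
cap [202.8, 303.5] 0.66 [507.6 194.1]
canister [178.2, 310.7] 0.55 [509.2 189.6]
[111. 116. 115. 114. 114. 114. 113. 114. 122. 128. 128.  95.] [110.  81.  85. 124. 125. 138. 136. 136. 138. 136. 134. 183.]
```

View pics/w2.png

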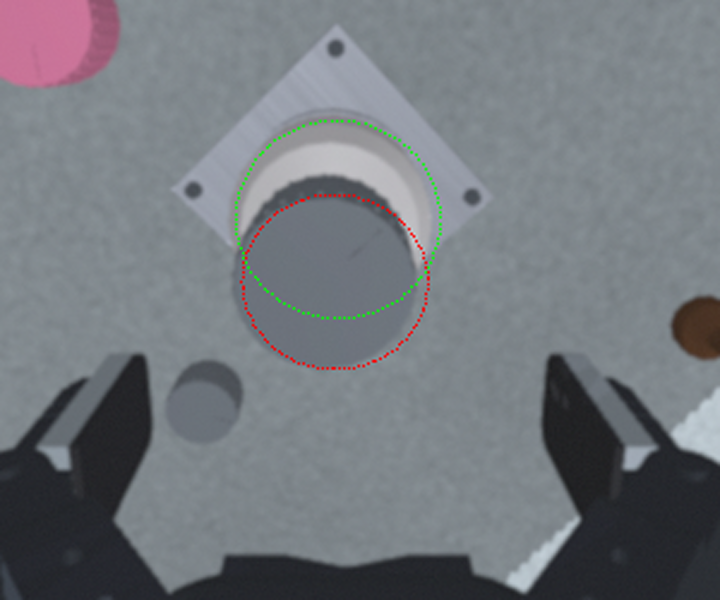

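The overlay shows the disc (bounded 233–418, bottom at 368 in the crop) about 10 crop-pixels left of my guess.

Run:
```python
from h import *
d=ctrl.capture('wrist')
s=ctrl.state();print(s['ee_pos'],s['ee_rot'])
c=ray(d,(100+279/2.4,170+325.5/2.4),134);print(c)
w,x,y,z=s['ee_rot'];yaw=2*np.arctan2(y,x)
e=c-np.array(s['ee_pos'][:2]);print(yaw,e,'tool',e@[np.cos(yaw),np.sin(yaw)],e@[np.sin(yaw),-np.cos(yaw)])
# bar direction on the cap: crop (350,257)-(375,238)
p=ray(d,(100+257/2.4,170+350/2.4),134);q=ray(d,(100+236/2.4,170+378/2.4),134);print('bar',np.arctan2(*(q-p)[::-1]))
```

```text
[507.08463797 184.3258472  201.36155797] [-9.90329050e-05  9.83344391e-01  1.81748598e-01  1.11642429e-03]
[511.3 193. ]
0.36552897995654776 [4.21536203 8.6741528 ] tool 7.037391817256173 -6.594340017906829
bar -0.5337081916392629
```

```bash
python3 -m creep '[[[0.3,-0.24,0],0],[[0,0,0.7],0],[[0,0,0.7],0],[[0,0,0],0],[[0,0,0],0]]' 
python3 -m creep '[[[0,0,0.6],0],[[0,0,0.6],0],[[0,0,0.34],0],[[0,0,0],0],[[0,0,0],0]]' 66 20
python3 - <<'E'
from h import *
for i in range(3):
    d=ctrl.capture('wrist');s=ctrl.state();print(s['ee_pos'],s['ft_force'],s['finger_gap'])
im=cv2.cvtColor(d['img'],cv2.COLOR_RGB2BGR);cv2.imwrite('pics/w3.png',im[100:400,120:520])
E
```

```text
time_s: 4.47
ee_pos: [510.8, 193.0, 164.8]
ee_rot: [-0.0, 0.983, 0.182, -0.001]
ft_force: [-0.3, 0.4, 0.2]
finger_gap: 85.1
finger_force: 0.0
time_s: 4.88
ee_pos: [511.4, 192.8, 127.0]
ee_rot: [-0.0, 0.983, 0.182, -0.0]
ft_force: [0.1, -0.2, 0.3]
finger_gap: 66.2
finger_force: 0.0
[511.77509095 192.84612304 127.39413221] [-0.03041215  0.06064905  0.32429225] 65.85382438353966
[511.92934804 192.86143072 127.58876531] [-0.70374198  0.53312069 -0.94206752] 66.01532327257783
[511.9788037  192.86783542 127.61463504] [0.57636887 0.06326966 0.11823269] 65.79779703856187
```

View pics/w3.png

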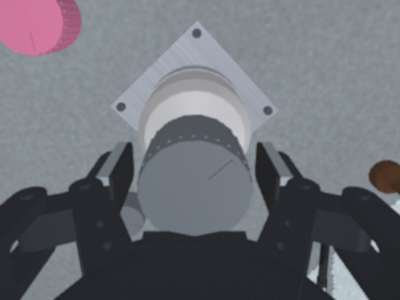

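The jaws sit evenly round the cap (pads at columns 127 and 262, cap at 138–253). I'll close gently and watch the side force.

```bash
python3 -m creep '[[[0,0,0],0],[[0,0,0],0],[[0,0,0],0]]' 55.5 20
python3 -m creep '[[[0,0,0],0],[[0,0,0],0]]' 54.3 20
python3 -m creep '[[[0,0,0],0],[[0,0,0],0]]' 53 20
python3 -m creep '[[[0,0,0],0],[[0,0,0],0]]' 50 20
```

```text
time_s: 5.28
ee_pos: [511.4, 192.7, 127.0]
ee_rot: [-0.0, 0.983, 0.182, 0.0]
ft_force: [-0.2, 0.3, 0.7]
finger_gap: 55.4
finger_force: 0.0
time_s: 5.45
ee_pos: [511.3, 192.6, 126.8]
ee_rot: [0.0, 0.983, 0.182, 0.0]
ft_force: [0.2, -0.3, 0.7]
finger_gap: 54.5
finger_force: 0.3
time_s: 5.62
ee_pos: [511.4, 192.6, 126.9]
ee_rot: [0.0, 0.983, 0.182, 0.0]
ft_force: [-0.1, -0.7, 3.4]
finger_gap: 53.7
finger_force: 20.5
time_s: 5.78
ee_pos: [511.4, 192.6, 126.9]
ee_rot: [0.0, 0.983, 0.182, 0.0]
ft_force: [0.5, -0.6, 5.1]
finger_gap: 53.6
finger_force: 20.5
```

```bash
python3 -m creep '[[[0,0,0],0],[[0,0,0],0],[[0,0,0],0]]' 45 60
python3 -m creep '[[[0,0,0.04],0],[[0,0,0.04],0],[[0,0,0],0]]'
python3 -m creep '[[[0,0,0.04],0],[[0,0,0.04],0],[[0,0,0],0]]'
python3 - <<'E'
from h import *
s=ctrl.state();print(s['torque'],s['q'])
E
```

```text
time_s: 6.03
ee_pos: [511.4, 192.6, 126.8]
ee_rot: [0.0, 0.983, 0.182, 0.0]
ft_force: [0.3, -1.5, 6.5]
finger_gap: 52.5
finger_force: 61.5
time_s: 6.28
ee_pos: [511.4, 192.6, 124.9]
ee_rot: [0.0, 0.983, 0.182, 0.0]
ft_force: [-0.6, -1.0, 6.0]
finger_gap: 52.5
finger_force: 61.5
time_s: 6.53
ee_pos: [511.4, 192.6, 122.9]
ee_rot: [0.0, 0.983, 0.182, 0.0]
ft_force: [-0.0, -1.4, 7.9]
finger_gap: 52.3
finger_force: 61.6
[-0.24262387  0.11900178  0.02387187] [ 2.33799578e-01  4.40751835e-01  1.76878142e+00 -8.78093630e-05
  9.31539581e-01  1.43874703e+00]
```

```bash
cat > ok.py <<'E'
import sys;from bench import ctrl
s=ctrl.state();f=s['ft_force'];print(s['ee_pos'].round(2),f.round(1),s['torque'].round(2));sys.exit(bool(f[2]>float(sys.argv[1])))
E
python3 -m creep '[[[0,0,0.03],0],[[0,0,0],0]]' >/dev/null; python3 ok.py 12 &&
python3 -m creep '[[[0,0,0.03],0],[[0,0,0],0]]' >/dev/null && python3 ok.py 12 &&
python3 -m creep '[[[0,0,0.03],0],[[0,0,0],0]]' >/dev/null && python3 ok.py 12 &&
python3 -m creep '[[[0,0,0.03],0],[[0,0,0],0]]' >/dev/null && python3 ok.py 12 &&
python3 -m creep '[[[0,0,0.03],0],[[0,0,0],0]]' >/dev/null && python3 ok.py 12 &&
python3 -m creep '[[[0,0,0.03],0],[[0,0,0],0]]' >/dev/null && python3 ok.py 12 &&
python3 -m creep '[[[0,0,0.03],0],[[0,0,0],0]]' >/dev/null && python3 ok.py 12 &&
python3 -m creep '[[[0,0,0.03],0],[[0,0,0],0]]' >/dev/null && python3 ok.py 13 &&
python3 -m creep '[[[0,0,0.03],0],[[0,0,0],0]]' >/dev/null && python3 ok.py 13 &&
python3 -m creep '[[[0,0,0.03],0],[[0,0,0],0]]' >/dev/null && python3 ok.py 13 &&
python3 -m creep '[[[0,0,0.03],0],[[0,0,0],0]]' >/dev/null && python3 ok.py 13 &&
python3 -m creep '[[[0,0,0.03],0],[[0,0,0],0]]' >/dev/null && python3 ok.py 13
```

```text
[511.39 192.59 122.23] [-0.3 -1.6  7.3] [-0.31  0.17  0.  ]
[511.43 192.6  121.53] [-1.5 -1.4  7.3] [-0.22  0.25  0.03]
[511.41 192.6  120.8 ] [-0.3 -1.6  8.6] [-0.25  0.25  0.07]
[511.41 192.58 120.07] [-1.5 -0.9  7.7] [-0.19  0.2   0.06]
[511.4  192.62 119.37] [-1.4 -1.9  8.4] [-0.29  0.21  0.02]
[511.43 192.61 118.65] [-0.7 -0.5  8.4] [-0.28  0.19  0.04]
[511.43 192.61 117.93] [-2.1 -1.3  8.8] [-0.23  0.24  0.02]
[511.45 192.59 117.22] [-0.8 -2.3  9.1] [-0.3   0.26  0.04]
[511.42 192.6  116.83] [-2.5 -1.3 12.1] [-0.38  0.42  0.07]
[511.45 192.62 116.78] [-4.1 -2.6 19.4] [-0.43  0.73  0.  ]
```

Hard stop felt at z≈116.9. I'll ease off a touch and start turning anticlockwise.

```bash
python3 -m creep '[[[0,0,-0.035],0],[[0,0,0],0]]' >/dev/null; python3 ok.py 15 &&
python3 -m creep '[[[0,0,0],-0.015],[[0,0,0],-0.015],[[0,0,0],-0.015],[[0,0,0],0]]' && python3 ok.py 15 &&
python3 -m creep '[[[0,0,0],-0.015],[[0,0,0],-0.015],[[0,0,0],0]]' && python3 ok.py 15
```

```text
[511.42 192.61 116.95] [-1.3 -2.1  9. ] [-0.29  0.28  0.01]
time_s: 8.7
ee_pos: [511.4, 193.1, 116.9]
ee_rot: [-0.0, 0.968, 0.252, 0.001]
ft_force: [-1.4, 0.8, 11.4]
finger_gap: 52.5
finger_force: 62.1
[511.44 193.13 116.88] [-1.4  0.8 11.4] [-0.02  0.38  0.08]
time_s: 8.95
ee_pos: [511.2, 193.5, 116.8]
ee_rot: [-0.001, 0.955, 0.297, 0.0]
ft_force: [-2.6, 2.0, 11.8]
finger_gap: 52.9
finger_force: 62.1
[511.23 193.46 116.85] [-2.6  2.  11.8] [0.26 0.44 0.09]
```

Side force is growing: the grip is ~4 mm off the axis along tool x. I'll follow the arc round the true axis instead.

```bash
python3 -m creep '[[[0,-0.02,0],0],[[0,-0.02,0],0],[[0,0,0],0]]' >/dev/null; python3 ok.py 15 &&
python3 -m creep '[[[0,-0.008,0],-0.015],[[0,-0.008,0],-0.015],[[0,0,0],0]]' && python3 ok.py 15 &&
python3 -m creep '[[[0,-0.008,0],-0.015],[[0,-0.008,0],-0.015],[[0,0,0],0]]' && python3 ok.py 15
```

```text
[511.18 193.57 116.85] [-0.9 -0.9 10.8] [-0.17  0.2   0.06]
time_s: 9.45
ee_pos: [510.8, 194.1, 116.8]
ee_rot: [-0.0, 0.94, 0.342, 0.001]
ft_force: [-1.3, -0.6, 11.1]
finger_gap: 52.4
finger_force: 62.0
[510.84 194.12 116.83] [-1.3 -0.6 11.1] [-0.15  0.28  0.07]
time_s: 9.7
ee_pos: [510.5, 194.4, 116.9]
ee_rot: [-0.0, 0.923, 0.386, 0.001]
ft_force: [-2.2, -0.8, 10.8]
finger_gap: 53.0
finger_force: 62.0
[510.5  194.39 116.85] [-2.2 -0.8 10.8] [-0.09  0.32  0.02]
```

```bash
python3 -m creep '[[[0,-0.009,0],-0.015],[[0,-0.009,0],-0.015],[[0,0,0],0]]' >/dev/null && python3 ok.py 15 &&
python3 -m creep '[[[0,-0.009,0],-0.015],[[0,-0.009,0],-0.015],[[0,0,0],0]]' >/dev/null && python3 ok.py 15 &&
python3 -m creep '[[[0,-0.009,0],-0.015],[[0,-0.009,0],-0.015],[[0,0,0],0]]' >/dev/null && python3 ok.py 15 &&
python3 -m creep '[[[0,-0.009,0],-0.015],[[0,-0.009,0],-0.015],[[0,0,0],0]]' && python3 ok.py 15
```

```text
[510.16 194.68 116.83] [-1.5 -0.4 10.9] [-0.17  0.36  0.05]
[509.84 194.95 116.85] [-1.2 -0.8 10.6] [-0.12  0.29  0.08]
[509.42 195.22 116.85] [-1.4 -0.5 11. ] [-0.13  0.28  0.07]
time_s: 10.7
ee_pos: [509.0, 195.5, 116.9]
ee_rot: [-0.0, 0.834, 0.552, 0.001]
ft_force: [-2.8, -0.2, 10.0]
finger_gap: 52.7
finger_force: 62.0
[509.   195.46 116.85] [-2.8 -0.2 10. ] [-0.08  0.39  0.09]
```

```bash
cat > tz.py <<'E'
import sys;import numpy as np;from bench import ctrl
L=[]
for _ in range(1): s=ctrl.state();L.append(s['torque'][2])
w,x,y,z=s['ee_rot'];print(round(2*np.arctan2(y,x)-.366,3),s['ee_pos'].round(2),s['ft_force'].round(1),s['torque'].round(2))
sys.exit(bool(abs(s['torque'][2])>0.2 or s['ft_force'][2]>15 or np.hypot(*s['ft_force'][:2])>6))
E
python3 -m creep '[[[0,-0.01,0],-0.016],[[0,-0.01,0],-0.016],[[0,0,0],0]]' >/dev/null && python3 tz.py &&
python3 -m creep '[[[0,-0.006,0],-0.01],[[0,0,0],0]]' >/dev/null && python3 tz.py &&
python3 -m creep '[[[0,-0.006,0],-0.01],[[0,0,0],0]]' >/dev/null && python3 tz.py &&
python3 -m creep '[[[0,-0.006,0],-0.01],[[0,0,0],0]]' >/dev/null && python3 tz.py &&
python3 -m creep '[[[0,-0.006,0],-0.01],[[0,0,0],0]]' >/dev/null && python3 tz.py &&
python3 -m creep '[[[0,-0.006,0],-0.01],[[0,0,0],0]]' >/dev/null && python3 tz.py &&
python3 -m creep '[[[0,-0.006,0],-0.01],[[0,0,0],0]]' >/dev/null && python3 tz.py &&
python3 -m creep '[[[0,-0.006,0],-0.01],[[0,0,0],0]]' >/dev/null && python3 tz.py &&
python3 -m creep '[[[0,-0.006,0],-0.01],[[0,0,0],0]]' >/dev/null && python3 tz.py &&
python3 -m creep '[[[0,-0.006,0],-0.01],[[0,0,0],0]]' >/dev/null && python3 tz.py &&
python3 -m creep '[[[0,-0.006,0],-0.01],[[0,0,0],0]]' >/dev/null && python3 tz.py &&
python3 -m creep '[[[0,-0.006,0],-0.01],[[0,0,0],0]]' >/dev/null && python3 tz.py
```

```text
0.904 [508.51 195.59 116.81] [-1.3 -1.1 10.7] [-0.18  0.24  0.09]
0.934 [508.37 195.69 116.82] [-0.8 -1.  10.2] [-0.06  0.3   0.03]
0.965 [508.2  195.74 116.84] [-2.2 -0.2 11.1] [-0.02  0.33  0.01]
0.997 [508.06 195.79 116.84] [-2.3 -0.4 10.7] [-0.02  0.3  -0.02]
1.028 [507.88 195.83 116.85] [-2.5  1.2 11.4] [-0.04  0.34 -0.01]
1.06 [507.74 195.82 116.83] [-2.2 -0.1 10.7] [-0.05  0.35  0.01]
1.091 [507.59 195.85 116.84] [-2.3 -0.  10.8] [-0.05  0.4   0.05]
1.123 [507.43 195.87 116.81] [-1.5  0.1 10.6] [-0.1   0.31 -0.03]
1.154 [507.25 195.89 116.83] [-3.  -0.2 10.5] [-0.02  0.38 -0.03]
1.185 [507.05 195.85 116.84] [-2.4 -0.5 11.6] [-0.14  0.42 -0.16]
1.216 [506.9  195.83 116.85] [-2.1 -1.4 12.6] [-0.16  0.39 -0.27]
```

End stop felt at ~1.18 rad. I'll back off slightly and lift straight, watching for a catch.

```bash
cat > lf.py <<'E'
import sys;import numpy as np;from bench import ctrl
s=ctrl.state();w,x,y,z=s['ee_rot'];print(round(2*np.arctan2(y,x)-.366,3),s['ee_pos'].round(2),s['ft_force'].round(1),s['torque'].round(2),round(s['finger_gap'],1))
sys.exit(bool(s['ft_force'][2]<-4 or np.hypot(*s['ft_force'][:2])>7))
E
python3 -m creep '[[[0,0.012,0],0.022],[[0,0,0],0]]' >/dev/null && python3 lf.py &&
python3 -m creep '[[[0,0,-0.08],0],[[0,0,-0.08],0],[[0,0,0],0]]' >/dev/null && python3 lf.py &&
python3 -m creep '[[[0,0,-0.08],0],[[0,0,-0.08],0],[[0,0,0],0]]' >/dev/null && python3 lf.py &&
python3 -m creep '[[[0,0,-0.08],0],[[0,0,-0.08],0],[[0,0,0],0]]' >/dev/null && python3 lf.py &&
python3 -m creep '[[[0,0,-0.08],0],[[0,0,-0.08],0],[[0,0,0],0]]' >/dev/null && python3 lf.py
```

```text
1.143 [507.31 195.83 116.81] [-1.6 -0.5 10.9] [-0.1   0.37  0.02] 52.3
1.146 [507.27 195.83 120.74] [-1.9  0.5  8.7] [-0.06  0.28 -0.05] 52.5
1.146 [507.28 195.81 124.6 ] [-1.5 -0.4  6.1] [-0.09  0.18 -0.04] 52.5
1.146 [507.26 195.83 128.44] [0.1 0.7 6.1] [ 0.1   0.08 -0.01] 53.0
1.147 [506.81 195.47 131.88] [ 0.9 -0.4  0.8] [0.01 0.02 0.01] 52.4
```

```bash
python3 -m creep '[[[0,0,-0.2],0],[[0,0,-0.2],0],[[0,0,0],0]]' >/dev/null && python3 lf.py &&
python3 -m creep '[[[0,0,-0.2],0],[[0,0,-0.2],0],[[0,0,0],0]]' >/dev/null && python3 lf.py &&
python3 -m creep '[[[0,0,-0.3],0],[[0,0,-0.4],0],[[0,0,-0.4],0],[[0,0,-0.4],0],[[0,0,-0.4],0]]' >/dev/null && python3 lf.py &&
python3 -m creep '[[[0,0,-0.4],0],[[0,0,-0.4],0],[[0,0,-0.2],0],[[0,0,0],0],[[0,0,0],0]]' >/dev/null && python3 lf.py
python3 - <<'E'
from h import *
d=ctrl.capture('wrist');cv2.imwrite('pics/w4.png',cv2.cvtColor(d['img'],cv2.COLOR_RGB2BGR))
d=ctrl.capture('top')
for x in ctrl.search_frame('top','tray'):
    l,t,r,b=x['rect'];print(x,ray(d,((t+b)/2,(l+r)/2),8))
s=ctrl.state();w,x,y,z=s['ee_rot'];a=2*np.arctan2(y,x)
e=np.array([481,-163])-s['ee_pos'][:2];print(a,s['ee_pos'],e,e@[np.cos(a),np.sin(a)]/25,e@[np.sin(a),-np.cos(a)]/25,s['q'])
E
```

```text
1.146 [507.16 195.58 142.82] [-0.7  1.   1.6] [ 0.09  0.07 -0.04] 52.8
1.146 [507.52 195.66 153.06] [ 0.8  0.3 -0.2] [ 0.03  0.03 -0.02] 52.5
1.146 [507.25 195.58 200.91] [0.4 0.2 0.4] [-0.02  0.01  0.02] 52.3
1.146 [507.1  195.55 224.74] [-0.4  0.7  0.3] [ 0.01 -0.02 -0.01] 52.4
{'rect': [324.8, 199.9, 372.4, 247.4], 'confidence': 0.94} [ 481.9 -169.9]
{'rect': [440.4, 231.5, 489.0, 292.4], 'confidence': 0.62} [ 355.8 -522.2]
1.5124574920994984 [506.5263078  195.38393137 223.79873236] [ -25.5263078  -358.38393137] -14.370502773975085 -0.18348153669156303 [2.40829483e-01 3.10802630e-01 1.67307117e+00 1.08391822e-04
 1.15906737e+00 2.99124873e-01]
```

View pics/w4.png

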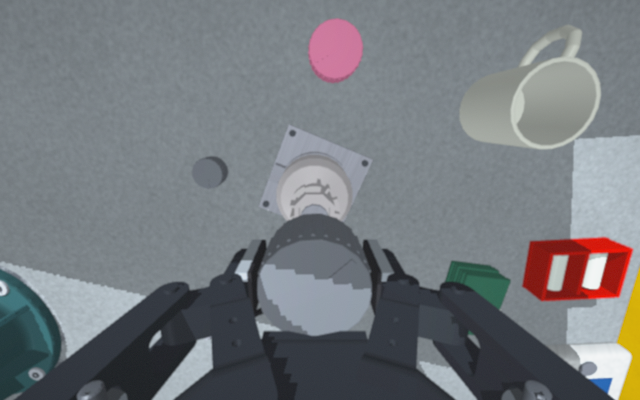

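The picture shows the cap held level at (285,315) and the bare neck at (190,315). I'll carry it to the tray.

```bash
python3 -m creep '[[[-0.5,0,0],0],[[-1,0,0],0],[[-1,0,0],0],[[-1,0,0],0],[[-1,0,0],0]]' >/dev/null && python3 lf.py &&
python3 -m creep '[[[-1,0,0],0],[[-1,0,0],0],[[-1,0,0],0],[[-1,0,0],0],[[-1,0,0],0]]' >/dev/null && python3 lf.py &&
python3 -m creep '[[[-1,-0.1,0],0],[[-1,-0.1,0],0],[[-1,0,0],0],[[-1,0,0],0],[[-0.5,0,0],0]]' >/dev/null
python3 -m creep '[[[0,0,0.5],0],[[0,0,0.8],0],[[0,0,0.8],0],[[0,0,0.8],0],[[0,0,0.6],0]]' >/dev/null && python3 lf.py
python3 - <<'E'
from h import *
d=ctrl.capture('scene');im=cv2.cvtColor(d['img'],cv2.COLOR_RGB2BGR)
cv2.imwrite('pics/s2.png',cv2.resize(im[80:280,200:480],(784,560),interpolation=cv2.INTER_CUBIC))
E
```

```text
1.147 [499.72  81.58 223.94] [ 0.6  0.5 -1.1] [ 0.01 -0.04 -0.  ] 52.3
1.146 [492.25 -43.35 224.01] [-0.2  0.4 -0.3] [-0.08 -0.01 -0.05] 52.7
1.146 [ 480.5  -153.31  135.28] [ 0.2 -0.6 -0.3] [ 0.01 -0.02  0.07] 52.4
```

View pics/s2.png

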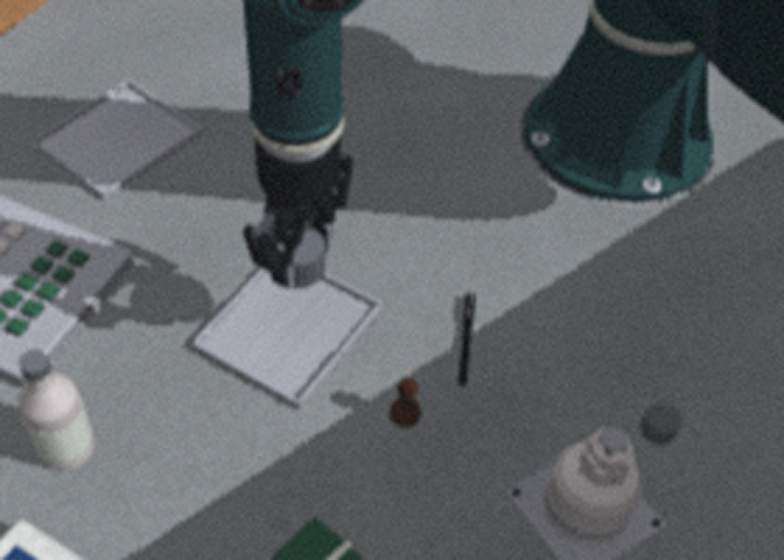

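The cap is above the tray and the bystanders haven't moved. Lowering by feel.

```bash
python3 -m creep '[[[-0.2,0,0.7],0],[[0,0,0.8],0],[[0,0,0.8],0],[[0,0,0.8],0],[[0,0,0.4],0]]' >/dev/null && python3 ok.py 3 &&
python3 -m creep '[[[0,0,0.1],0],[[0,0,0.05],0],[[0,0,0],0]]' >/dev/null && python3 ok.py 3 &&
python3 -m creep '[[[0,0,0.05],0],[[0,0,0.05],0],[[0,0,0],0]]' >/dev/null && python3 ok.py 3 &&
python3 -m creep '[[[0,0,0.04],0],[[0,0,0],0]]' >/dev/null && python3 ok.py 3 &&
python3 -m creep '[[[0,0,0.04],0],[[0,0,0],0]]' >/dev/null && python3 ok.py 3 &&
python3 -m creep '[[[0,0,0.04],0],[[0,0,0],0]]' >/dev/null && python3 ok.py 3 &&
python3 -m creep '[[[0,0,0.04],0],[[0,0,0],0]]' >/dev/null && python3 ok.py 3 &&
python3 -m creep '[[[0,0,0.04],0],[[0,0,0],0]]' >/dev/null && python3 ok.py 3 &&
python3 -m creep '[[[0,0,0.04],0],[[0,0,0],0]]' >/dev/null && python3 ok.py 3 &&
python3 -m creep '[[[0,0,0.04],0],[[0,0,0],0]]' >/dev/null && python3 ok.py 3 &&
python3 -m creep '[[[0,0,0.04],0],[[0,0,0],0]]' >/dev/null && python3 ok.py 3
```

```text
[ 480.26 -158.17   47.89] [ 0.6 -0.7 -0.5] [ 0.01  0.04 -0.  ]
[ 481.75 -158.74   46.24] [-0.4 -0.6 -0. ] [-0.   -0.04  0.02]
[ 481.73 -158.74   43.74] [-1.3 -0.6 -0.6] [-0.06 -0.01  0.03]
[ 481.41 -158.6    42.36] [ 0.1  0.  -1.5] [-0.02  0.03  0.  ]
[ 481.28 -158.54   41.13] [-0.1  0.3  0.2] [-0.01  0.02  0.  ]
[ 481.23 -158.54   40.01] [ 0.  -0.1 -0.8] [ 0.02 -0.04 -0.04]
[ 481.23 -158.55   38.99] [-0.1  0.2 -0.5] [-0.02  0.01 -0.01]
[ 481.24 -158.51   38.02] [-0.4 -0.5 -1. ] [0.04 0.02 0.04]
[ 481.25 -158.51   37.03] [ 0.6  0.7 -0.4] [-0.    0.01  0.  ]
[ 481.26 -158.53   36.03] [-0.4 -0.6 -0.3] [-0.07  0.    0.03]
[ 481.25 -158.51   35.05] [-1.  -0.9 -0.6] [-0.02 -0.01 -0.02]
```

```bash
python3 -m creep '[[[0,0,0.03],0],[[0,0,0],0]]' >/dev/null && python3 ok.py 3 &&
python3 -m creep '[[[0,0,0.03],0],[[0,0,0],0]]' >/dev/null && python3 ok.py 3 &&
python3 -m creep '[[[0,0,0.03],0],[[0,0,0],0]]' >/dev/null && python3 ok.py 3 &&
python3 -m creep '[[[0,0,0.03],0],[[0,0,0],0]]' >/dev/null && python3 ok.py 3 &&
python3 -m creep '[[[0,0,0.03],0],[[0,0,0],0]]' >/dev/null && python3 ok.py 3 &&
python3 -m creep '[[[0,0,0.03],0],[[0,0,0],0]]' >/dev/null && python3 ok.py 3 &&
python3 -m creep '[[[0,0,0.03],0],[[0,0,0],0]]' >/dev/null && python3 ok.py 3
```

```text
[ 481.28 -158.52   34.31] [ 0.1  0.3 -0.7] [-0.04 -0.01 -0.07]
[ 481.29 -158.52   33.59] [ 0.8 -0.  -0.2] [-0.01 -0.04 -0.03]
[ 481.33 -158.56   33.19] [-1.5  0.2  2.9] [0.04 0.16 0.04]
[ 481.38 -158.58   33.13] [-2.8  0.5 12.8] [ 0.15  0.43 -0.03]
```

Floor contact at z≈33.2. I'll relieve the pressure, release slowly and rise straight.

```bash
python3 -m creep '[[[0,0,-0.03],0],[[0,0,0],0]]' 50 25
python3 -m creep '[[[0,0,0],0],[[0,0,0],0],[[0,0,0],0]]' 56 20
python3 -m creep '[[[0,0,0],0],[[0,0,0],0],[[0,0,0],0],[[0,0,0],0],[[0,0,0],0]]' 80
python3 -m creep '[[[0,0,-0.3],0],[[0,0,-0.6],0],[[0,0,-0.9],0],[[0,0,-1],0],[[0,0,-1],0]]'
python3 -m creep '[[[0,0,-1],0],[[0,0,-1],0],[[0,0,-1],0],[[0,0,0],0],[[0,0,0],0]]'
python3 -m creep '[[[-1,0,0],0],[[-1,0,0],0],[[-1,0,0],0],[[-1,0,0],0],[[-1,0,0],0]]'
python3 -m creep '[[[-1,0,0],0],[[-1,0,0],0],[[-0.5,0,0],0],[[0,0,0],0],[[0,0,0],0]]'
python3 - <<'E'
from h import *
a=cv2.cvtColor(ctrl.capture('scene')['img'],cv2.COLOR_RGB2BGR)[100:380,200:480]
b=cv2.cvtColor(ctrl.capture('wrist')['img'],cv2.COLOR_RGB2BGR)[:280,120:520]
cv2.imwrite('pics/fin.png',np.hstack([a,b]))
E
```

```text
time_s: 20.07
ee_pos: [481.5, -158.6, 33.2]
ee_rot: [0.0, 0.727, 0.686, 0.0]
ft_force: [-0.5, -0.1, 5.6]
finger_gap: 52.2
finger_force: 64.2
time_s: 20.32
ee_pos: [481.3, -158.5, 32.7]
ee_rot: [-0.0, 0.727, 0.686, -0.0]
ft_force: [1.3, 0.2, 0.3]
finger_gap: 55.9
finger_force: 0.0
time_s: 20.73
ee_pos: [481.3, -158.5, 32.9]
ee_rot: [-0.0, 0.727, 0.686, 0.0]
ft_force: [0.2, 0.5, 0.7]
finger_gap: 80.1
finger_force: 0.0
time_s: 21.15
ee_pos: [480.9, -158.4, 129.2]
ee_rot: [-0.0, 0.727, 0.686, -0.0]
ft_force: [0.6, -1.1, -0.2]
finger_gap: 79.7
finger_force: 0.0
time_s: 21.57
ee_pos: [482.3, -159.0, 204.9]
ee_rot: [0.002, 0.727, 0.686, 0.001]
ft_force: [0.6, 0.3, -0.6]
finger_gap: 80.2
finger_force: 0.0
time_s: 21.98
ee_pos: [473.0, -283.8, 201.6]
ee_rot: [-0.001, 0.727, 0.686, -0.0]
ft_force: [0.4, 0.1, 0.3]
finger_gap: 79.9
finger_force: 0.0
time_s: 22.4
ee_pos: [469.7, -345.2, 201.9]
ee_rot: [-0.001, 0.728, 0.686, 0.0]
ft_force: [0.2, -0.2, 0.2]
finger_gap: 79.6
finger_force: 0.0
```

View pics/fin.png

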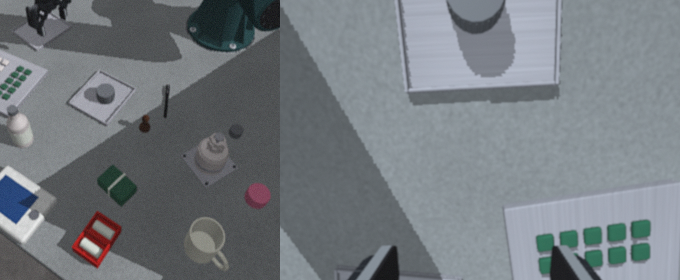

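The cap stands flat in the tray at (93,105), all the bystanders are where they were, and the gripper is clear.

```bash
python3 -c "
from bench import ctrl;print(ctrl.hand_in())"
```

```text
the job is handed in; nothing more can be done
None
```

I unscrewed the cap, lifted it off and set it flat, open side down, in the nearest tray; the bottle, mug, cards, stamp and pen look unmoved in the last picture, and I handed the job in at about 22 s, with no verdict returned.

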